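# Hang the gusset template on the occupied template hook

## Robot

A 6-joint arm with a two-finger parallel gripper is mounted at the origin on the work surface. World frame = base frame: x ahead of the robot, y to its left, z up, the work surface at z = 0. Lengths are in m, angles in degrees, forces in N, time in s.
With the tool pointing down it reaches from about 0.325 to 0.85 m from the base axis. Payload 15.5 kg.
Tool frame: the origin (TCP) lies at the very end of the fingers, on their centre line; the grasp point (between the pads) lies arm.grip_depth behind it (arm.grip_depth is the distance from the TCP to the grasp point, in m); z points along the fingers, y is the direction in which the jaws open and shut (so a half turn about z gives the same grasp; the last joint's range is limited). The gripper opens to 91 mm and grips with 3 to 60 N. Pads are 32 mm wide; open, the fingers measure 118 mm over their backs; the gripper's body (76 mm by 178 mm) begins 60 mm behind the grasp point.
Start: joints at [-69.07, 28.281, 77.091, -0, 74.628, -5.472], TCP at [0.278, -0.56, 0.184] pointing down, gripper open.
Joint ranges: [-166.48, 166.48], [-47.26, 123.95], [12.59, 153.08], [-70.14, 250.14], [6.76, 159.57], [-176.63, 176.63]. Speed limits (degrees/s): [108.29, 108.29, 147.25, 172.46, 172.46, 172.46].

## Interface

Orientations are given as a 3x3 rotation matrix whose columns are the frame's x, y, z axes.
In Python, from rig import arm gives the robot as it stands. Calls block until the motion is done:
- arm.move_to(position, orientation): joint-space move of the TCP to a pose.
- arm.move_l(position, orientation=None, feed=0.15): straight line of the TCP; orientation=None keeps the orientation; feed is the mean speed in m/s.
- arm.move_joints(angles): joint-space move.
- arm.grip(opening): finger opening in m; the grip force is fixed at half the most; returns when the fingers have stopped.
- arm.sleep(seconds).
- arm.solve_ik(position, orientation): joint angles nearest the present ones, or None.
- arm.snapshot(name): name is "scene" or "top"; returns the picture (480x640x3 uint8, red, green, blue); there is no depth.
- arm.get_calibration(name): a dict with "intrinsics" (3x3 intrinsics, pixels), "cam_to_world" (4x4, takes a point from camera to world coordinates). Camera axes: x right, y down, z forward; pixel columns grow to the right and rows downward; lengths in m; the calibration is good to about 2 mm. A picture is of the moment at which its call begins. get_calibration takes no time and is no camera call.
A pose or a line that the arm cannot do raises arm.Unreachable and nothing moves.
- arm.sign_off(): hands the job in, once; it reports no verdict.
Readings, each from a call of its own:
- arm.current_t(): time.
- arm.current_joint_positions(): joint angles.
- arm.current_dq(): joint speeds.
- arm.current_tau(): joint torques, N m.
- arm.current_ee_pos(): TCP position.
- arm.current_tool_rot(): TCP orientation.
- arm.current_force(): force on the tool from outside, world axes, zero at the start.
- arm.current_torque(): the same for the moment, N m.
- arm.current_width(): finger opening in m.
Only numpy, scipy, OpenCV 4.12 (cv2) and the standard library are available. Lean on these libraries where they do the work, as an engineer would, in place of code of your own. Each camera call takes 0.05 s, during which the arm holds its last target. There are 200 camera calls.

## Task

Lift the house-shaped gusset template out of the slack jaws of the bench vice and hang it by its slot on the stand's hook, in front of the round template that already hangs there. With it push the round one back along the bar until the pair comes up against the clamped collar, press them home there for a moment with a steady hand (5 to 10 N), then let it down fully behind the hook's upturned tip and leave both hanging freely, close together. Do not force or knock the plates or the hook, keep the round one on its bar throughout, and leave the other things on the bench alone.

Things in the scene. Friction and masses are not known exactly. Their poses are not given: they have to be found in the camera images.
- gusset_template: Loose house-shaped aluminium plate, 8 mm thick, 130 mm tall, ~0.18 kg, upright in the vice. Origin: middle of its slot's top edge, mid thickness; x normal to the plate, y across, z up. Tab 44 mm wide, top z=+14, with the slot (20 wide, z=0 to -28 mm); 45-degree shoulders from z=-46 widen it to 96 mm; bottom z=-116 mm. Either face may go first
- round_template: Loose aluminium plate 8 mm thick, ~0.16 kg, hanging on the hook: disc of 84 mm diameter under a tab 30 mm wide with a slot 18 x 28 mm. Origin: middle of the slot's top edge, mid thickness; x normal to the plate, along the bar; z up (tab top z=+10, disc centre z=-88 mm). Slides along the bar under less than 3 N
- stand: Grey steel hook stand, fixed: foot plate 150 x 130 x 12 mm, square post 25 mm wide, 238 mm tall, its front face at x=+35 mm. Origin: centre of the foot's underside. The hook is a level 10 mm round bar (axis z=220, top z=225 mm, y=0) from the post along the stand's -x, towards the robot; at x=-30 mm it turns straight up into the tip (x=-35 to -25 mm, top z=234 mm)
- hook_tip (a point): Top of the hook's upturned tip, on its axis; 9 mm above the bar's upper side
- vice: Blue bench vice, fixed, wood-lined jaws 102 mm wide. Origin: on the bench under the middle of the jaw gap; x across the gap (normal to the plate), y along the jaws. Gap 11 mm: the template stands loose in it on a ledge at z=110; jaw tops z=150 mm, so lift 40 mm to clear. Screw and handle reach 140 mm to -x, 130 mm high
- wire_brush: Loose bystander: wooden wire brush 260 x 30 x 30 mm lying bristles up on the bench, origin under its centre; leave it alone
- chipping_hammer: Loose bystander: chipping hammer about 280 mm long lying on the bench; leave it alone
- weld_magnet: Loose bystander: square welding magnet 90 x 90 x 18 mm lying on the bench; leave it alone
- tube_offcut: Loose bystander: offcut of square steel tube 120 x 50 x 50 mm; leave it alone
- nut: Loose bystander: M16 hexagon nut 30 mm wide lying on the stand's foot plate; leave it alone
- bar_root (a point): Point on the bar's axis at the post's front face (stand x=+35, z=220 mm). Near here a dark shaft collar, 26 mm diameter, 10 mm long, is clamped on the bar as a stop, its front face 14 to 38 mm in front of the post: it differs from case to case, is not measured and must be felt. Between collar and tip both plates fit with 6 mm or more to spare
- tab_grip (a point): On the gusset template 8 mm below its slot's top edge, mid thickness: a good height to grip the tab from above by its two side edges (44 mm apart), which leaves the slot free between the fingers
Mind the look-alikes: they are no part of the job. Leave any red look-alike of the stand alone.

How it is judged:
By the outcome, as a careful person would: the job done as asked, in the order asked, and still so for the second after the job is handed in, with the robot touching nothing.
It also fails if it takes over 58 s, if anything falls off the work surface, if the arm or the gripper's body presses on something with over 40 N, if the wrist force passes 120 N, or if a joint passes its speed limit or range.

## Working session

There is one attempt and no reset: what is moved stays moved. The work goes in short steps, each a Python script; the robot and the scene stay as the last script left them, time stands still between calls to the robot, and variables do not carry over. Pictures are saved under pics/ and viewed, about 8 in all and at most 12, crops included, and the job is handed in when it is done.

```bash
mkdir -p pics; ls; python3 - <<'E'
from rig import arm
import cv2,numpy as np
np.set_printoptions(precision=4,suppress=True)
for n in("scene","top"):
    im=arm.snapshot(n); cv2.imwrite(f"pics/{n}0.png",im[:,:,::-1])
    c=arm.get_calibration(n); print(n,c["intrinsics"],c["cam_to_world"])
print(arm.current_t(),arm.grip_depth,arm.current_tool_rot(),arm.current_force())
E
```

```text
pics
scene [[586.9675   0.     323.7252]
 [  0.     586.9675 241.3458]
 [  0.       0.       1.    ]] [[-0.5495  0.5632 -0.6171  1.3788]
 [ 0.8353  0.3844 -0.393   0.524 ]
 [ 0.0159 -0.7314 -0.6817  1.1148]
 [ 0.      0.      0.      1.    ]]
top [[597.2893   0.     326.4489]
 [  0.     597.2893 235.8972]
 [  0.       0.       1.    ]] [[ 0.0014 -0.987   0.1608  0.2672]
 [-1.     -0.0003  0.0074 -0.0156]
 [-0.0073 -0.1608 -0.987   1.5539]
 [ 0.      0.      0.      1.    ]]
0.1 0.0188 [[ 0.8957  0.4447 -0.0004]
 [ 0.4447 -0.8957  0.001 ]
 [ 0.0001 -0.0011 -1.    ]] [-0.7014 -0.7242  0.1844]
```

View pics/scene0.png

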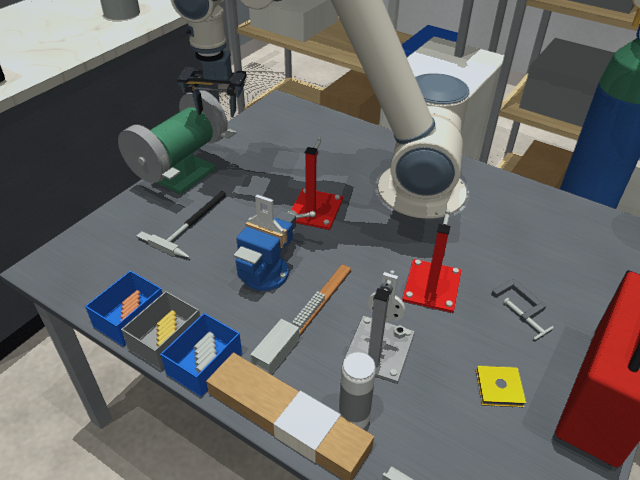

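View pics/top0.png

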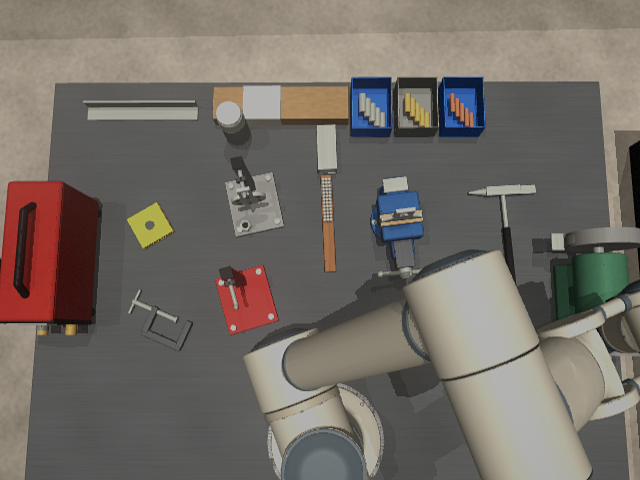

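Scene view: the gusset is in the blue vice at about (264,212). The grey stand with the round template is at (385,320). The red look-alike stands are at (312,190) and (437,270), and I'll leave both alone. In the top view the vice is at (400,215), the grey stand at (250,200) and a red stand at (245,298). Next I'll make close crops of the vice and stand.

```bash
python3 - <<'E'
import cv2,numpy as np
s=cv2.imread("pics/scene0.png");t=cv2.imread("pics/top0.png")
def crop(im,x,y,w,h,W=400,H=300): return cv2.resize(im[y:y+h,x:x+w],(W,H),interpolation=cv2.INTER_CUBIC)
a=np.hstack([crop(s,225,185,80,60),crop(s,340,260,80,60)])
b=np.hstack([crop(t,365,170,80,60),crop(t,215,150,120,90)])
cv2.imwrite("pics/crops.png",np.vstack([a,b]))
E
```

```text
(no output)
```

View pics/crops.png

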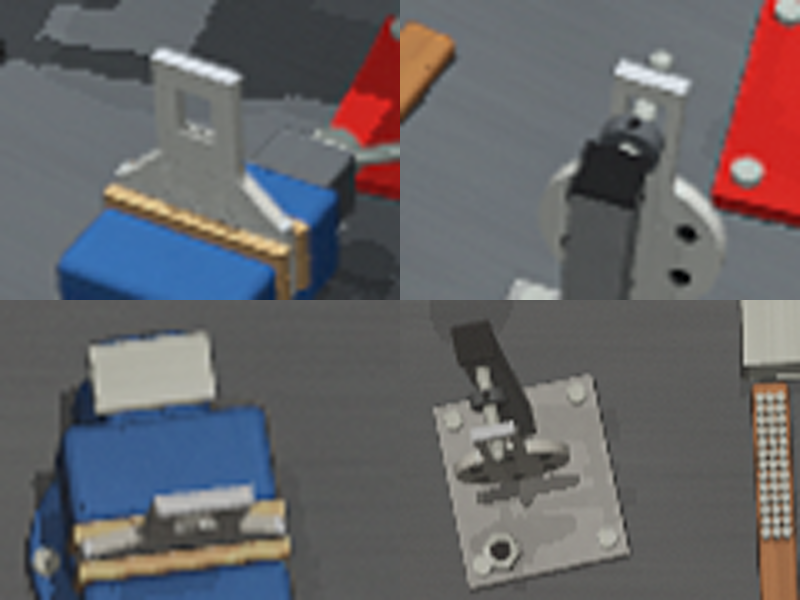

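The crops show the gusset tab top at scene (256..273, 195..200) and top view about (406,209). The round plate hangs on the grey hook, whose bar runs towards the robot. The grey stand and the aluminium plate in the blue vice match the description. Now I'll measure them.

```bash
cat > h.py <<'E'
import cv2,numpy as np
from rig import arm
np.set_printoptions(precision=4,suppress=True)
C={n:arm.get_calibration(n) for n in("scene","top")}
def ray(n,p):
    K,T=C[n]["intrinsics"],C[n]["cam_to_world"]
    d=T[:3,:3]@np.linalg.solve(K,[p[0],p[1],1.]); return T[:3,3],d/np.linalg.norm(d)
def onz(n,p,z): o,d=ray(n,p); return o+d*(z-o[2])/d[2]
def proj(n,X):
    K,T=C[n]["intrinsics"],C[n]["cam_to_world"]; q=K@(T[:3,:3].T@(np.asarray(X)-T[:3,3])); return q[:2]/q[2]
def tri(p,q):
    (a,u),(b,v)=ray("scene",p),ray("top",q)
    s=np.linalg.lstsq(np.c_[u,-v],b-a,rcond=None)[0]; P,Q=a+s[0]*u,b+s[1]*v
    return (P+Q)/2,np.linalg.norm(P-Q)
def blob(im,box,lo,sat=40):
    x,y,w,h=box; c=im[y:y+h,x:x+w].astype(int); m=((c.min(2)>lo)&(c.max(2)-c.min(2)<sat)).astype('u1')
    n,l,st,ce=cv2.connectedComponentsWithStats(m,connectivity=4); i=1+st[1:,4].argmax()
    pts=np.argwhere(l==i)[:,::-1]+[x,y]; return pts.astype(np.float32),st[i,4]
E
python3 - <<'E'
from h import *
s=cv2.imread("pics/scene0.png");t=cv2.imread("pics/top0.png")
# gusset tab top (z .240) in both
P,n=blob(s,(253,192,23,13),195); r=cv2.minAreaRect(P); print("gus scene",n,r); gs=P.mean(0)
P2,n2=blob(t,(393,264-60,28,12),150); r2=cv2.minAreaRect(P2);print("gus top",n2,r2); gt=P2.mean(0)
print(onz("scene",gs,.24),onz("top",gt,.24),tri(gs,gt))
for nm,p in(("scene",P),("top",P2)):
    w=np.array([onz(nm,q,.24)[:2] for q in p],np.float32); print(cv2.minAreaRect(w))
    v=cv2.fitLine(w,cv2.DIST_L2,0,.01,.01).ravel(); print("dir",np.degrees(np.arctan2(v[1],v[0])))
# vice jaw linings in top: wood colour
hsv=cv2.cvtColor(t,cv2.COLOR_BGR2HSV); m=cv2.inRange(hsv,(8,60,120),(28,200,255)); m[:, :370]=0;m[:,440:]=0;m[:195]=0;m[240:]=0
p=np.argwhere(m)[:,::-1]; w=np.array([onz("top",q,.15)[:2] for q in p],np.float32); print("wood",len(p),cv2.minAreaRect(w))
# stand foot
P,n=blob(t,(218,160,75,85),95,25); H=cv2.convexHull(P).reshape(-1,2)
w=np.array([onz("top",q,.012)[:2] for q in H],np.float32); r=cv2.minAreaRect(w); print("foot",n,r,cv2.boxPoints(r))
# tops of posts in scene/top: dark caps + round tab
P,n=blob(s,(383,268,16,14),195); print("round tab scene",n,P.mean(0))
P2,n2=blob(t,(234,183,20,14),170); print("round tab top",n2,P2.mean(0),tri(P.mean(0),P2.mean(0)))
E
```

```text
gus scene 30 ((263.60003662109375, 197.7000274658203), (15.495159149169922, 1.5811388492584229), 18.434947967529297)
gus top 62 ((405.1228332519531, 209.5443572998047), (3.2131340503692627, 18.22723388671875), 83.2901611328125)
[ 0.5406 -0.1816  0.24  ] [ 0.5413 -0.1822  0.24  ] (array([ 0.541 , -0.1818,  0.2403]), np.float64(0.0008368631944082407))
((0.5405260324478149, -0.1810300499200821), (0.005451604723930359, 0.03915100172162056), 7.15871524810791)
dir -82.583954
((0.5412003993988037, -0.18208788335323334), (0.007333905901759863, 0.04100790619850159), 6.834134101867676)
dir -83.59744
wood 205 ((0.5402866005897522, -0.18328285217285156), (0.027407946065068245, 0.10005854815244675), 7.021116256713867)
foot 2134 ((0.6046181917190552, 0.1882401704788208), (0.1506287008523941, 0.1290588229894638), 12.574607849121094) [[0.5171 0.2348]
 [0.5452 0.1089]
 [0.6922 0.1417]
 [0.6641 0.2676]]
round tab scene 32 [389.7812 274.9688]
round tab top 23 [242.3044 188.8261] (array([0.5902, 0.1859, 0.2344]), np.float64(0.000745200180864262))
```

The heights and sizes agree. Gusset: (0.541, -0.182), yaw about 7°, top z 0.2403. Foot: 150.6 x 129 mm, yaw 12.6°. The round plate sits at stand x≈-15 mm, so only about 6 mm is free behind the tip. I'll push with the plate held raised. First the grasp and lift.

```bash
cat >> h.py <<'E'
def Rz(deg):
    c,s=np.cos(np.radians(deg)),np.sin(np.radians(deg)); return np.array([[c,s,0],[s,-c,0],[0,0,-1.]])
def st(): print("t %.2f"%arm.current_t(),arm.current_ee_pos(),"F",arm.current_force(),"w %.4f"%arm.current_width())
E
python3 - <<'E'
from h import *
print("red cap",onz("top",(228,268),.238))
G=np.array([.5408,-.182]);R=Rz(7)
p=arm.current_ee_pos(); arm.move_l([p[0],p[1],.32],feed=.25)
arm.move_to([*G,.30],R); st()
arm.move_l([*G,.1992],feed=.12); st()
arm.grip(.040); st()
arm.move_l([*G,.2012],feed=.02); st()
arm.move_l([*G,.2442],feed=.05); st()
arm.move_l([*G,.28],feed=.15); st()
for n in C: cv2.imwrite(f"pics/{n}1.png",arm.snapshot(n)[:,:,::-1])
s=cv2.imread("pics/scene1.png")
cv2.imwrite("pics/c1.png",np.hstack([cv2.resize(s[130:250,200:320],(400,400)),cv2.resize(s[255:315,350:410],(400,400),interpolation=cv2.INTER_CUBIC)]))
E
```

```text
red cap [0.4095 0.2124 0.238 ]
t 2.48 [ 0.5406 -0.1828  0.2999] F [-0.1626 -0.0111  1.231 ] w 0.0913
t 3.47 [ 0.5412 -0.1823  0.1999] F [-0.6704 -0.2183 -0.0867] w 0.0912
t 4.26 [ 0.5408 -0.182   0.1992] F [-0.2699  0.6034  0.5902] w 0.0435
t 4.51 [ 0.5408 -0.182   0.2012] F [-1.1283  0.3222 -2.5591] w 0.0433
t 5.52 [ 0.5406 -0.1819  0.2439] F [-0.5688  0.7188 -2.6706] w 0.0431
t 5.91 [ 0.5408 -0.182   0.2796] F [ 0.0493 -0.3406 -2.0122] w 0.0431
```

View pics/c1.png

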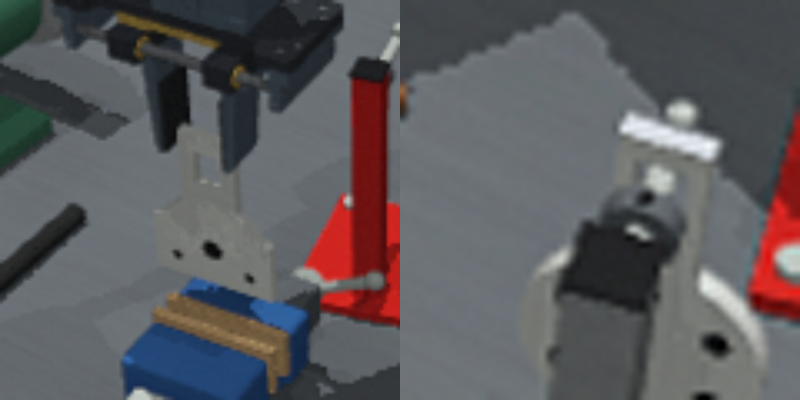

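The gusset is lifted clear, upright in the fingers, about 2.5 N. The hook tip shows at scene px (392.3, 271.8). I'll check it against the stand estimate, carry the plate over and look before threading.

```bash
cat >> h.py <<'E'
O=np.array([.6046,.1882]); YAW=12.6; u=Rz(YAW)[:2,0]; n_=np.array([-u[1],u[0]])
def S(x,y=0.): return O+u*x+n_*y
E
python3 - <<'E'
from h import *
tip=np.r_[S(-.03),.234]; print("tip px pred",proj("scene",tip),proj("top",tip))
w=onz("scene",(392.3,271.8),.232)[:2]-O; print("tip in stand (mm)",w@u*1e3,w@n_*1e3)
R=Rz(YAW)
arm.move_to([*S(-.085),.275],R); st()
arm.move_l([*S(-.065),.2117],feed=.15); arm.sleep(.2); st()
for n in C: cv2.imwrite(f"pics/{n}2.png",arm.snapshot(n)[:,:,::-1])
s=cv2.imread("pics/scene2.png");t=cv2.imread("pics/top2.png")
cv2.imwrite("pics/c2.png",np.hstack([cv2.resize(s[225:315,345:435],(400,400),interpolation=cv2.INTER_CUBIC),cv2.resize(t[155:245,200:290],(400,400),interpolation=cv2.INTER_CUBIC)]))
c=np.r_[S(-.065),.2385]
v=lambda y,z:np.r_[c[:2]+n_*y,c[2]+z]
for nm,y,z in(("tipslotmid",0,0),("slotbotL",.01,-.028),("slotbotR",-.01,-.028),("shoulderL",.048,-.072),("shR",-.048,-.072),("botL",.048,-.116),("botR",-.048,-.116)):
    print(nm,[(proj("scene",v(y,z))-[345,225])*4.444])
E
```

```text
tip px pred [391.2266 269.9951] [243.8823 195.3404]
tip in stand (mm) -27.688471353022518 3.188875496907845
t 7.33 [0.522  0.1687 0.2749] F [-0.3025  0.3498 -2.7257] w 0.0435
t 8.12 [0.5415 0.174  0.2128] F [-0.7867 -0.2984 -2.2907] w 0.0433
tipslotmid [array([226.3658, 144.7609])]
slotbotL [array([240.48  , 191.1205])]
slotbotR [array([200.8622, 180.321 ])]
shoulderL [array([305.633 , 273.7608])]
shR [array([119.9966, 221.9771])]
botL [array([295.1487, 332.8321])]
botR [array([113.8455, 281.154 ])]
```

View pics/c2.png

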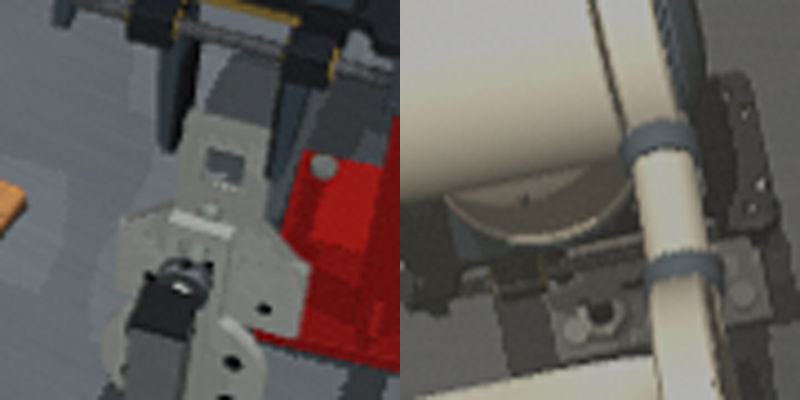

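Both the slot and the tip appear where predicted, within about 1 px: slot at crop (205..245, 148..190), tip at crop (210,210), with the plate in front of the hook. I'll check the bar's lateral position once more in the first pictures, with predictions marked.

```bash
python3 - <<'E'
from h import *
o=[]
for n,(x,y) in(("scene",(370,258)),("top",(228,178))):
    c=cv2.resize(cv2.imread(f"pics/{n}0.png")[y:y+40,x:x+40],(400,400),interpolation=cv2.INTER_NEAREST)
    def mk(X,col):
        p=(proj(n,X)+.5-[x,y])*10; cv2.circle(c,tuple(int(v) for v in p),3,col,-1)
    mk(np.r_[S(-.03),.234],(0,0,255)); mk(np.r_[S(-.03,.005),.234],(0,255,255));mk(np.r_[S(-.03,-.005),.234],(0,255,255))
    for a in (-.0125,.0125):
        for b in (.035,.06): mk(np.r_[S(b,a),.238],(0,255,0))
    for y_ in(-.005,.005):
        for xx in(-.025,-.010,.0,.01): mk(np.r_[S(xx,y_),.22],(255,0,255))
    o.append(c)
cv2.imwrite("pics/c3.png",np.hstack(o))
E
```

```text
(no output)
```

View pics/c3.png

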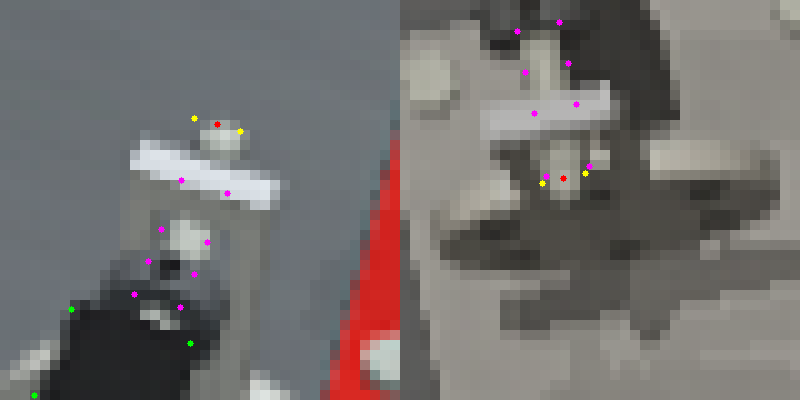

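In the top view the tip and bar coincide with the prediction. The scene view suggests about +1 mm in y, and the slot has ±5 mm to spare. I'll use +0.7 mm and insert with force guards.

```bash
cat >> h.py <<'E'
Y=.0007
def F(k=5):
    a=[]
    for _ in range(k): a.append(arm.current_force()); arm.sleep(.01)
    return np.mean(a,0)
def loc(f): return np.array([f[:2]@u,f[:2]@n_,f[2]])
E
python3 - <<'E'
from h import *
z=.2117
arm.move_l([*S(-.045,Y),z],feed=.06); arm.sleep(.2); b=loc(F(12)); print("base",b)
np.save("b.npy",b)
arm.move_l([*S(-.026,Y),z],feed=.04); print("at -26",loc(F())-b)
x=-.026; stop=""
while x<.012:
    x+=.0005; arm.move_l([*S(x,Y),z],feed=.015); f=loc(F(3))-b
    if f[0]<-3.5 or np.hypot(f[1],f[2])>4: f=loc(F(6))-b
    if round(x*1e4)%20==0: print("%.1f"%(x*1e3),f,"%.2f"%arm.current_t())
    if f[0]<-3.5 or np.hypot(f[1],f[2])>4: break
print("stopped x=%.2f mm"%(x*1e3),f); st(); np.save("x.npy",x)
E
```

```text
base [-0.0489  0.0687 -2.2475]
at -26 [-0.034   0.2074  0.0673]
-24.0 [ 0.0192 -0.0721  0.2121] 10.78
-22.0 [-0.7918 -0.2715 -0.103 ] 11.88
-20.0 [-0.0514  0.2327  0.2614] 12.97
-18.0 [-0.3572 -0.2205  0.5744] 14.07
-16.0 [0.1669 0.2993 0.3644] 15.18
-14.0 [-0.0152 -0.3734 -0.04  ] 16.27
-12.0 [ 0.295  0.029 -0.12 ] 17.38
-10.0 [-0.714  -0.2311 -0.0136] 18.48
-8.0 [-0.1513 -0.1781 -0.0297] 19.57
-6.0 [-0.0991  0.3423  0.3479] 20.68
-4.0 [-5.1899  0.0664  2.8311] 21.82
stopped x=-4.00 mm [-5.1899  0.0664  2.8311]
t 21.82 [0.6002 0.1879 0.2117] F [-5.5839 -1.2438  0.712 ] w 0.0431
```

Firm contact at gusset x=-4 mm, which puts the collar about 27 mm in front of the post, inside the allowed range. Next I'll servo to about 7 N and hold.

```bash
python3 - <<'E'
from h import *
b=np.load("b.npy");x=float(np.load("x.npy"));z=.2117;t0=arm.current_t()
while arm.current_t()-t0<3.0:
    f=loc(F(8))-b; print("%.2f x %.2f"%(arm.current_t(),x*1e3),f)
    e=-7-f[0]   # negative -> push more
    if abs(e)>.8:
        x+=np.clip(-e*5e-5,-1.5e-4,1.5e-4); arm.move_l([*S(x,Y),z],feed=.005)
np.save("x.npy",x)
for n in C: cv2.imwrite(f"pics/{n}3.png",arm.snapshot(n)[:,:,::-1])
s=cv2.imread("pics/scene3.png");cv2.imwrite("pics/c4.png",cv2.resize(s[235:315,345:425],(560,560),interpolation=cv2.INTER_CUBIC)); st()
E
```

```text
21.89 x -4.00 [-5.5371  0.1407  2.9771]
22.21 x -3.93 [-5.1733  0.0145  2.6931]
22.52 x -3.84 [-5.9544 -0.0736  3.2464]
22.84 x -3.78 [-5.9604 -0.0397  3.3303]
23.16 x -3.73 [-6.2722 -0.3184  3.6643]
23.23 x -3.73 [-6.0134  0.0057  3.6427]
23.54 x -3.68 [-6.098  -0.0337  3.7219]
23.86 x -3.64 [-6.2602 -0.2273  3.995 ]
23.93 x -3.64 [-6.5249 -0.4504  3.8365]
23.99 x -3.64 [-6.4055 -0.2356  3.9412]
24.06 x -3.64 [-6.7895  0.2827  3.9562]
24.12 x -3.64 [-6.6469  0.019   4.0852]
24.19 x -3.64 [-6.4917 -0.3871  4.255 ]
24.26 x -3.64 [-6.4125 -0.2918  3.7928]
24.32 x -3.64 [-6.3857  0.2097  4.0355]
24.39 x -3.64 [-6.4397  0.0867  3.668 ]
24.46 x -3.64 [-6.5609  0.1915  3.724 ]
24.52 x -3.64 [-6.4948 -0.2049  3.8119]
24.59 x -3.64 [-6.299  -0.4683  4.1328]
24.66 x -3.64 [-6.8429 -0.0662  3.7576]
24.73 x -3.64 [-6.425  -0.1276  4.2862]
24.79 x -3.64 [-6.3025 -0.403   4.0903]
24.86 x -3.64 [-6.524  -0.4137  3.86  ]
t 24.96 [0.6003 0.188  0.2117] F [-6.4353 -2.2103  0.7252] w 0.0431
```

View pics/c4.png

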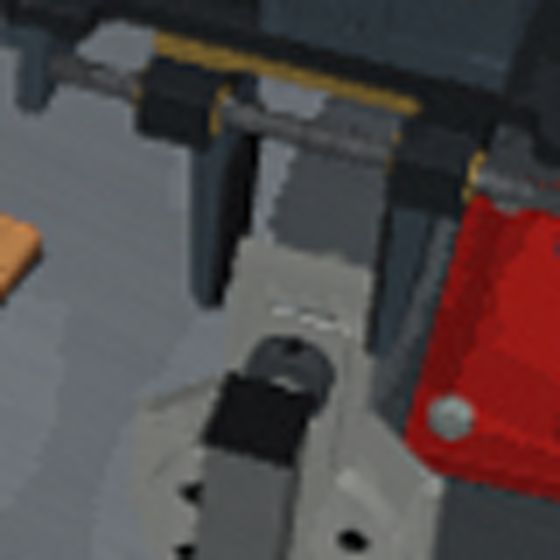

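The press held steadily at about 6.5 N for over 1.5 s (within 5–10 N). The picture shows both tabs together against the dark collar at (290,360). Now I'll ease off, lower, release and withdraw.

```bash
python3 - <<'E'
from h import *
b=np.load("b.npy");x=float(np.load("x.npy"));z=.2117
for d in(.0004,.0004,.0004):
    x-=d; arm.move_l([*S(x,Y),z],feed=.01); f=loc(F(5))-b; print("%.2f"%(x*1e3),f)
arm.move_l([*S(x,Y),.1995],feed=.03); f=loc(F(6))-b; print("low",f); z=.1995
while z>.1955 and f[2]<1.5 and abs(f[0])<5:
    z-=.0004; arm.move_l([*S(x,Y),z],feed=.01); f=loc(F(5))-b; print("%.4f"%z,f)
st(); np.save("x.npy",[x,z])
E
```

```text
-4.04 [-5.41   -0.1957  2.9051]
-4.44 [-4.0788  0.2519  2.1111]
-4.84 [-1.9967 -0.1076  0.6854]
low [-0.9614 -0.0367 -0.6292]
0.1991 [-1.5799 -0.0499  0.4631]
0.1987 [-1.7854  0.1332  0.8821]
0.1983 [-1.7939 -0.5502  0.5899]
0.1979 [-2.8138  0.1477  3.8494]
t 27.61 [0.5998 0.1878 0.198 ] F [-2.8679 -0.4549  1.7639] w 0.0432
```

```bash
python3 - <<'E'
from h import *
b=np.load("b.npy");x,z=np.load("x.npy")
x-=.0006; z+=.0003; arm.move_l([*S(x,Y),z],feed=.01); print(loc(F(6))-b)
arm.grip(.056); arm.sleep(.2); st(); arm.grip(.07); st()
arm.move_l([*S(x,Y),.275],feed=.08); st()
arm.move_l([*S(x-.03,Y),.36],feed=.25); 
arm.move_to([.50,-.15,.40],Rz(7)); arm.sleep(.5); st()
for n in C: cv2.imwrite(f"pics/{n}5.png",arm.snapshot(n)[:,:,::-1])
s=cv2.imread("pics/scene5.png");t=cv2.imread("pics/top5.png")
cv2.imwrite("pics/c5.png",np.hstack([cv2.resize(s[255:335,345:425],(400,400),interpolation=cv2.INTER_CUBIC),cv2.resize(t[160:240,215:295],(400,400),interpolation=cv2.INTER_CUBIC)]))
P,n=blob(s,(380,260,24,26),195);print(n,P.mean(0))
E
```

```text
[ 0.0755 -0.1743  0.6873]
t 28.52 [0.5991 0.1877 0.1982] F [0.214  0.1812 0.1329] w 0.0561
t 28.96 [0.5991 0.1877 0.1982] F [-0.7655  0.3759 -0.1688] w 0.0702
t 30.07 [0.5989 0.1876 0.2744] F [-0.0632 -1.0048  0.4557] w 0.0701
t 32.36 [ 0.5001 -0.1498  0.4   ] F [-0.4068  0.058   0.4299] w 0.0704
49 [389.2857 276.6531]
```

View pics/c5.png

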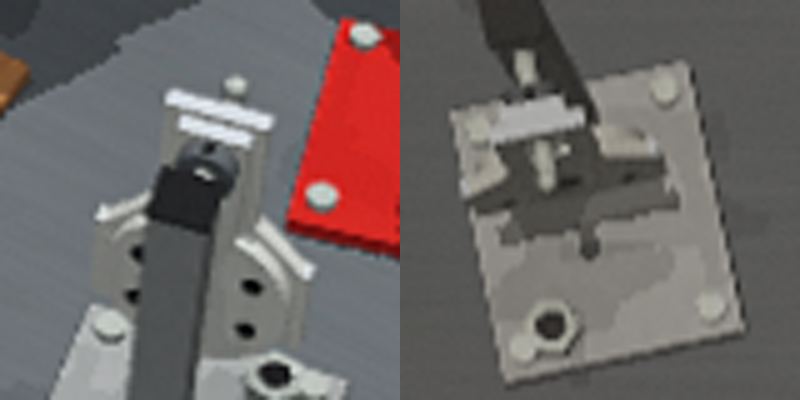

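Both plates hang close together in front of the collar, with the gusset's tab at (220,110) and the round one's at (215,130) in the left crop. The tip stands free in front of them and the gripper is clear.

```bash
python3 - <<'E'
from h import *
st(); arm.sign_off()
E
```

```text
t 32.46 [ 0.5  -0.15  0.4 ] F [ 0.3345  0.4627 -0.3906] w 0.0697
the job is handed in; nothing more can be done
```

The gusset template now hangs on the grey stand's hook, in front of the round one and close to it. I handed the job in at 32.5 s of the 58 s.

- **Lift and threading:** I gripped the gusset by its tab, lifted it out of the vice and passed its slot over the hook's tip. No forces above noise (under 1 N) showed while threading.
- **Push and press:** With the gusset still raised, I pushed the round plate back until it met firm resistance. That puts the collar's front face about 27 mm in front of the post, inside the stated 14–38 mm. The push held steady at about 6.5 N for roughly a second (6 to 7 N over about 1.8 s).
- **Lowering and release:** I eased off, lowered the gusset until the bar took its weight, let go and withdrew upwards.

**Last checks:** The final pictures show both plates hanging close together behind the tip and clear of the gripper. The nut is still on the foot plate; I did not check the rest of the bench closely.

**Readings that disagreed:**
- The press also gave an unexplained upward force of about 4 N.
- When the gusset settled on the bar, vertical contact briefly rose to about 3.8 N. I relieved that before letting go.
- The two cameras differed by about 1 mm on the bar's sideways position, which is well within the slot's clearance.

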